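Inspect a clock movement through a reading loupe

TASK

Set the brass clock movement, gears up, in the round seat of the inspection stand and let it go; then take the reading loupe by its wooden handle and hold it level, glass flat, with its lens centred over the movement and at the height that the red pointer on the stand's post marks. Finish while holding the loupe still there in the gripper, touching neither the stand nor the movement with it; do not shift the pointer, and leave the other things on the desk where they are.

Things in the scene. Friction and masses are not known exactly. Their poses are not given: they have to be found in the camera images.
- movement_center (a point): Centre (half-way up) of the brass clock movement: a plain upright brass cylinder 40 mm across and 24 mm high, standing on the desk, with a dark top that shows small gears; about 0.1 kg. z is its axis, up. Nothing on it juts out more than 3 mm above its top.
- seat (a point): Centre of the floor of the round seat on the inspection stand, 10 mm above the desk: a green disc inside a black raised lip, 50 mm across inside, 60 mm outside and 4 mm high. z up, x from the seat to the post.
- stand: The fixed inspection stand. Origin under the seat's axis, at desk height; +x to the post. White base plate 180 x 110 x 10 mm, from x = -55 to x = 125 mm, 55 mm to each side. Steel post 10 mm thick at x = 110 mm, its top 190 mm above the desk.
- focus_tip (a point): Tip of the red pointer: the lens centre is to be as high as this tip. It points from the post to the seat, 35 mm from the post's axis, 75 mm from the seat's axis, 95 to 155 mm above the desk. Its red collar, 22 mm across and 16 mm high, slides up and down the post with friction (about 4 N) and must stay where it is.
- loupe_grip (a point): Grip point amid the loupe's handle, 10 mm above the loupe's underside, lying on the desk. Handle: dark wooden bar with flat sides, 20 mm wide, 20 mm high, from 55 mm behind this point to 30 mm in front of it along the loupe's x (a brass cap adds 6 mm behind). +x points to the lens, z up. About 0.12 kg; balances within 10 mm of this point.
- lens_center (a point): Centre of the loupe's lens: a clear glass in a brass rim 68 mm across and 12 mm thick, 75 mm from loupe_grip along the loupe's +x and at the same height as it, so 10 mm above the desk when the loupe lies there. z is the lens axis, up when level.
- alarm_clock: Bystander, loose: a black cylinder 40 mm across and 24 mm high with a white clock dial on top, near the brass movement; not the one wanted. Origin at the centre of its underside.
- jar: Bystander, loose: amber glass jar with a yellow cap, 40 mm across and 55 mm high. Origin at the centre of its underside.
- mug: Bystander, loose: white mug 80 mm across and 92 mm high, farther back. Origin at the centre of its underside.
- yellow_box: Bystander, loose: yellow box with a red band, 75 x 48 x 22 mm. Origin at the centre of its underside.
- red_tin: Bystander, loose: red round tin 76 mm across and 100 mm high, farther back. Origin at the centre of its underside.
Mind the look-alikes: they are no part of the job. Of the things that look like the part that bears loupe_grip, the larger one is meant. Of the things that look like the part that bears movement_center, the smaller one is meant.

How it is judged:
On the way, in this order (a step that is already met when the one before it is completed fails the run):
1. the brass movement stands upright in the seat, let go (horizontal distance between movement_center and seat below 0.007 m and z of movement_center in the frame of seat between 0.0095 and 0.0145 m and angle between movement_center's own z axis and vertical below 0.09 rad and contact force between movement and the fingers below 0.05 N), for 0.2 s.
2. the loupe is lifted clear of the desk (height (world z) of lens_center above 0.05 m and contact force between loupe and the fingers above 1 N), for 0.2 s.
At the end, for the whole second after the job is handed in: Movement upright in the seat, within 7 mm of its centre, untouched. The fingers hold the loupe still: lens centre within 8 mm of the pointer tip's height and 12 mm sideways of the movement's axis, right way up, level within 7 degrees, touching neither stand nor movement (all of step 1 and contact force between movement and the arm below 0.05 N and z of lens_center in the frame of focus_tip between -0.008 and 0.008 m and horizontal distance between lens_center and movement_center below 0.012 m and angle between lens_center's own z axis and vertical below 0.12 rad and linear speed of loupe below 0.02 m/s and contact force between loupe and the fingers above 1 N and contact force between loupe and stand below 0.05 N and contact force between loupe and movement below 0.05 N); the arm keeps its last pose, push and grip.
It fails at once if the focus pointer is shifted by more than 5 mm (distance of focus_tip from where it was at the start of the episode above 0.005 m).
It fails at once if another thing on the desk is moved by more than 15 mm (distance of any of alarm_clock, jar, mug, yellow_box, red_tin from where it was at the start of the episode above 0.015 m).
It also fails if it takes over 58 s, if anything falls off the work surface, if the arm or the gripper's body presses on something with over 40 N, if the wrist force passes 120 N, or if a joint passes its speed limit or range.

ROBOT

A 6-joint arm with a two-finger parallel gripper is mounted at the origin on the work surface. World frame = base frame: x ahead of the robot, y to its left, z up, the work surface at z = 0. Lengths are in m, angles in rad, forces in N, time in s.
With the tool pointing down it reaches from about 0.375 to 0.925 m from the base axis. Payload 5.7 kg.
Tool frame: the origin (TCP) lies midway between the tips of the shut fingers; the grasp point (between the pads) lies 19 mm behind it (manip.grip_depth is the distance from the TCP to the grasp point, in m); z points along the fingers, y is the direction in which the jaws open and shut (so a half turn about z gives the same grasp; the last joint's range is limited). The gripper opens to 88 mm and grips with 3 to 60 N. Pads are 20 mm wide; open, the fingers measure 115 mm over their backs; the gripper's body (75 mm by 178 mm) begins 61 mm behind the grasp point.
Start: joints at [1.002, 0.359, 1.51, -0, 1.272, -0.115], TCP at [0.263, 0.539, 0.223] pointing down, gripper open.
Joint ranges: [-2.97, 2.97], [-1.01, 2.36], [0.21, 2.38], [-0.96, 4.11], [0.2, 2.71], [-2.98, 2.98]. Speed limits (rad/s): [2.39, 2.39, 3.14, 3.14, 3.14, 3.14].

INTERFACE

Orientations are given as a 3x3 rotation matrix whose columns are the frame's x, y, z axes.
In Python, from workcell import manip gives the robot as it stands. The module is installed in compiled form; this text tells all that it offers.
- The arm moves only by the shell command python3 -m pendant 'ROWS'. ROWS is JSON, a list of rows, each a list of 3 entries, a list of its own where there are three numbers: the shift along the tool's x, y, z in mm, then the turn, a rotation vector about the tool's x, y, z in degrees, then the closure in counts, from 0 (fully open) to 255 (shut). In form: [[[tx, ty, tz], [wx, wy, wz], jaw], ...]. A call has 1 to 5 rows; each row shifts and turns the commanded pose from where the row before left it, along the tool's axes as they then stand; what a row does not reach is not made up. A row lasts 1/8 s, in which the tool goes at most 62.5 mm and 10.7 degrees, less where a joint would pass 70% of its speed; a pose out of reach is approached as far as the arm can. A call is refused whole if a number of a shift passes 62.5 or a number of a turn 10.7, either way. A call with a gripper value outside its range is refused whole. The fingers move at their own pace and stop on an object; the grip force is fixed at half the most. Time passes only in rows, so rows that do not move let the fingers close. It gives the time, the measured TCP pose, the force and the opening at its end, in the units of the state.
- manip.get_state(): the state, without advancing time (a new reading comes with each control period).
- manip.grab_frame(name): name is "scene" or "top"; returns the picture (480x640x3 uint8, red, green, blue); there is no depth.
- manip.camera_model(name): a dict with "camera_matrix" (3x3 intrinsics, pixels), "k1" (the pictures are not rectified: a ray, as slopes to the right and down, at radius r is drawn at 1 + k1 r^2 times it, then the intrinsics apply), "position" and "rotation" of the camera in the world. Camera axes: x right, y down, z forward; pixel columns grow to the right and rows downward; lengths in m; the calibration is good to about 2 mm. A picture is of the moment at which its call begins. camera_model takes no time and is no camera call.
- manip.sign_off(): hands the job in, once; it reports no verdict.
Trained networks look in the newest picture that a camera, given by its name, has taken for a name from the list of things; names that differ only in an ending like _2 or _b are one class to them, and where a whole thing is asked for, a point or a joint stands for the part that bears it (a point fixed in the world has none). Each returns a list of dicts, best first, with "confidence" (0 to 1); they miss things now and then, are a little off and sometimes report something else, mostly with a low value. They report only what shows in the picture. A call takes as long as a camera call. They do not tell look-alikes from the thing itself.
- manip.boxes_of(camera, thing): "position" ([x, y, z] in m, in the coordinates of the camera as it stood for that picture, good to about 4 mm: the middle of the surface that is visible of it).
- manip.trace(camera, thing): "mask" (480x640 bool, what is visible of it).
The state is a dict: "t": time; "joint_positions": joint angles; "qvel": joint speeds; "joint_torque": joint torques, N m; "tcp_pos": TCP position; "orientation": TCP orientation; "force": force on the tool from outside, world axes, zero at the start; "ft_torque": the same for the moment, N m; "finger_gap": finger opening in m.
Only numpy, scipy, OpenCV 4.12 (cv2) and the standard library are available. Lean on these libraries where they do the work, as an engineer would, in place of code of your own. Each camera call takes 0.05 s, during which the arm holds its last target.

## Working session

There is one attempt and no reset: what is moved stays moved. The work goes in short steps, Python scripts to look and compute and a shell command to move; the robot and the scene stay as the last step left them, time stands still between calls to the robot, and variables do not carry over. Pictures are saved under pics/ and viewed, and the job is handed in when it is done.

```bash
mkdir -p pics; ls
python3 - <<'E'
from workcell import manip
import cv2
for n in("scene","top"):
    im=manip.grab_frame(n); cv2.imwrite(f"pics/{n}0.png",im[:,:,::-1])
    c=manip.camera_model(n); print(n,c)
print(manip.get_state())
E
```

```text
pics
scene {'camera_matrix': array([[453.30200084,   0.        , 329.52361542],
       [  0.        , 453.30200084, 241.90517856],
       [  0.        ,   0.        ,   1.        ]]), 'k1': -0.06953625562997846, 'position': array([ 0.84630958, -0.3886689 ,  0.80112381]), 'rotation': array([[ 0.85658877,  0.43566   , -0.27650685],
       [ 0.51596682, -0.7292219 ,  0.4494593 ],
       [-0.00582341, -0.52767015, -0.84942939]])}
top {'camera_matrix': array([[599.51409154,   0.        , 311.85443255],
       [  0.        , 599.51409154, 242.69297476],
       [  0.        ,   0.        ,   1.        ]]), 'k1': -0.19157426918586404, 'position': array([0.38697596, 0.00972044, 1.26721728]), 'rotation': array([[ 0.00302524, -0.97948354,  0.20150148],
       [-0.99999294, -0.00341192, -0.00157171],
       [ 0.00222697, -0.20149531, -0.97948695]])}
{'t': 0.1, 'joint_positions': array([ 1.00187950e+00,  3.59413139e-01,  1.51130116e+00,  6.79686488e-06,
        1.27250976e+00, -1.15111019e-01]), 'qvel': array([-0.00089509, -0.0024249 , -0.00180282, -0.00044152, -0.00055749,
       -0.00161021]), 'joint_torque': array([-4.80478902e-04, -5.16360319e+01, -2.71408671e+01,  6.73912838e-02,
        2.78200099e-02, -3.11623103e-05]), 'tcp_pos': array([0.26271137, 0.5387455 , 0.22191424]), 'orientation': array([[-8.98784228e-01,  4.38390385e-01, -8.84339218e-04],
       [ 4.38391234e-01,  8.98783203e-01, -1.37092751e-03],
       [ 1.93827798e-04, -1.61985458e-03, -9.99998669e-01]]), 'force': array([ 0.48137378, -0.42456957,  0.51081607]), 'ft_torque': array([-0.05304832,  0.08265992, -0.08125386]), 'finger_gap': 0.08800260479623373}
```

View pics/scene0.png

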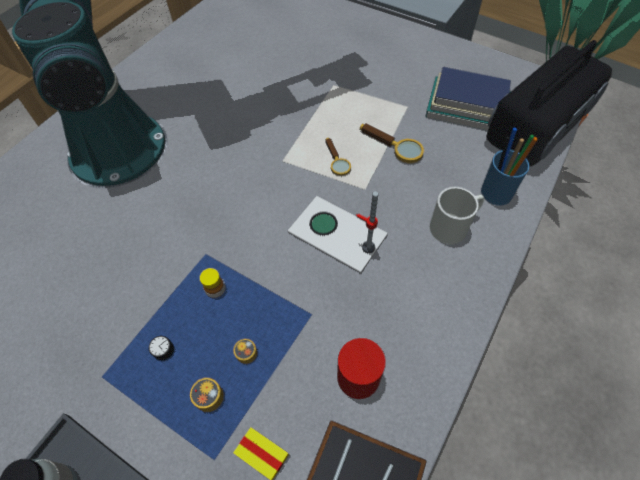

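View pics/top0.png

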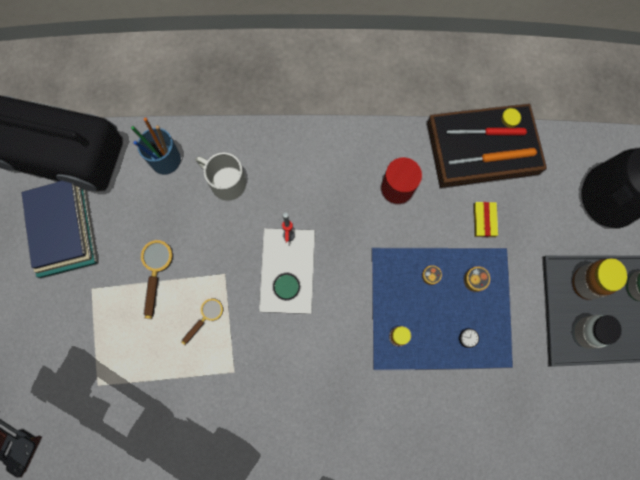

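The scene view shows two gear-topped cylinders, at (245,350) small and (206,394) large. There are two loupes, with the large one's handle at (378,133) and lens at (408,150), and the small one's lens at (341,167). The stand's seat is at (323,223) and its red pointer at (367,218). In the top view the small movement is at (432,274), the large one at (478,278), the large loupe at (156,255)–(151,300) and the seat at (286,287).

```bash
cat > h.py <<'E'
from workcell import manip
import numpy as np, cv2
def cam(n):
    c=manip.camera_model(n); return c['camera_matrix'],c['k1'],np.array(c['position']),np.array(c['rotation'])
def proj(n,P):
    K,k,p,R=cam(n); q=(np.atleast_2d(P)-p)@R; s=q[:,:2]/q[:,2:]; s=s*(1+k*(s**2).sum(1,keepdims=True))
    return s*[K[0,0],K[1,1]]+[K[0,2],K[1,2]]
def ray(n,uv):
    K,k,p,R=cam(n); d=(np.atleast_2d(uv)-[K[0,2],K[1,2]])/[K[0,0],K[1,1]]; s=d.copy()
    for _ in range(20): s=d/(1+k*(s**2).sum(1,keepdims=True))
    return p,np.c_[s,np.ones(len(s))]@R.T
def onz(n,uv,z):
    p,d=ray(n,uv); return p+d*((z-p[2])/d[:,2])[:,None]
def tri(uvs):
    A=np.zeros((3,3));b=np.zeros(3)
    for n,uv in uvs.items():
        p,d=ray(n,uv);d=d[0]/np.linalg.norm(d[0]);M=np.eye(3)-np.outer(d,d);A+=M;b+=M@p
    return np.linalg.solve(A,b)
def grab(n,f=None):
    im=manip.grab_frame(n)
    if f: cv2.imwrite(f"pics/{f}.png",im[:,:,::-1])
    return im
def world(n,pos):
    K,k,p,R=cam(n); return p+R@np.array(pos)
def crop(im,u,v,h,f,s=5):
    u,v=int(u),int(v); c=im[max(0,v-h):v+h,max(0,u-h):u+h]; cv2.imwrite(f"pics/{f}.png",cv2.resize(c,None,fx=s,fy=s,interpolation=cv2.INTER_CUBIC)[:,:,::-1])
E
python3 - <<'E'
from h import *
np.set_printoptions(precision=4,suppress=True)
ims={n:grab(n) for n in("scene","top")}
for n in("scene","top"):
  for t in("movement_center","loupe_grip","lens_center","seat","focus_tip","stand"):
    for d in manip.boxes_of(n,t):
        w=world(n,d['position']); print(n,t,round(d['confidence'],2),w,proj(n,w)[0])
    
for n,t in(("top","movement_center"),("top","loupe_grip"),("scene","movement_center"),("scene","loupe_grip")):
  for d in manip.trace(n,t):
    m=d['mask'];ys,xs=np.nonzero(m);print(n,t,d['confidence'],m.sum(),xs.min(),xs.max(),ys.min(),ys.max(),xs.mean(),ys.mean())
a=ims['top']
def cr(im,x0,y0,x1,y1,f):
    cv2.imwrite(f"pics/{f}.png",cv2.resize(im[y0:y1,x0:x1],None,fx=5,fy=5,interpolation=cv2.INTER_CUBIC)[:,:,::-1])
t=cv2.resize(a[230:350,95:255],None,fx=4,fy=4,interpolation=cv2.INTER_CUBIC)
cv2.imwrite("pics/loupes.png",t[:,:,::-1])
cr(a,385,240,505,350,"movs"); cr(a,245,205,345,315,"stand")
cr(ims['scene'],285,180,395,280,"stand_s")
E
```

```text
scene movement_center 0.87 [ 0.5836 -0.2469  0.0229] [246.2701 350.8012]
scene movement_center 0.79 [ 0.575  -0.349   0.0282] [205.794  397.4322]
scene loupe_grip 0.67 [0.6015 0.3448 0.0084] [402.5802 147.8669]
scene loupe_grip 0.56 [0.4939 0.2294 0.0076] [338.8344 161.9449]
scene lens_center 0.87 [0.4936 0.2246 0.0098] [337.702  162.5876]
scene seat 0.96 [0.6004 0.0523 0.0087] [339.8989 236.7899]
scene focus_tip 0.67 [0.6649 0.0605 0.1046] [372.6871 220.9677]
scene stand 0.8 [0.6021 0.0559 0.0082] [341.4709 236.0279]
scene stand 0.5 [0.6619 0.0558 0.1073] [370.1793 221.1999]
top movement_center 0.88 [ 0.5641 -0.3385  0.0306] [475.561  279.0775]
top movement_center 0.22 [0.5889 0.0601 0.0098] [287.0842 268.7817]
top loupe_grip 0.73 [0.4879 0.2323 0.0099] [205.0032 315.6518]
top loupe_grip 0.71 [0.5867 0.0616 0.009 ] [286.3871 269.855 ]
top lens_center 0.94 [0.5983 0.3485 0.0124] [153.3226 263.4802]
top lens_center 0.64 [0.49   0.2322 0.0078] [205.2527 314.7557]
top seat 0.9 [0.5892 0.0572 0.0142] [288.3713 268.3024]
top focus_tip 0.54 [ 0.445  -0.1727  0.0554] [401.0022 335.8547]
top focus_tip 0.44 [0.6519 0.0616 0.1111] [284.7159 229.1995]
top stand 0.73 [0.5878 0.0615 0.0093] [286.4318 269.3397]
top movement_center 0.79 549 463 490 266 291 476.09107468123864 278.6775956284153
top movement_center 0.53 270 423 441 266 284 431.8407407407407 275.1
top loupe_grip 0.97 632 182 222 298 344 204.4762658227848 316.98259493670884
top loupe_grip 0.91 1353 140 172 239 318 154.12047302291205 269.70657797487064
scene movement_center 0.66 861 190 223 378 411 206.1416957026713 394.732868757259
scene movement_center 0.55 438 234 256 339 363 245.1415525114155 351.12100456621005
scene loupe_grip 0.66 450 325 350 138 175 337.53555555555556 160.78
scene loupe_grip 0.6 939 360 423 124 163 396.50585729499466 144.16826411075613
```

View pics/loupes.png

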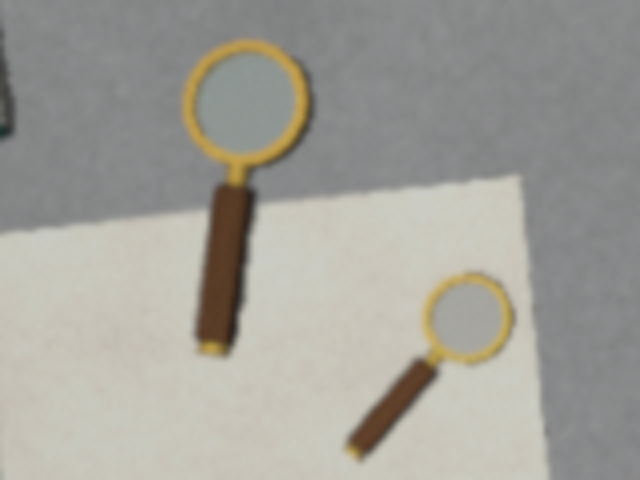

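View pics/movs.png

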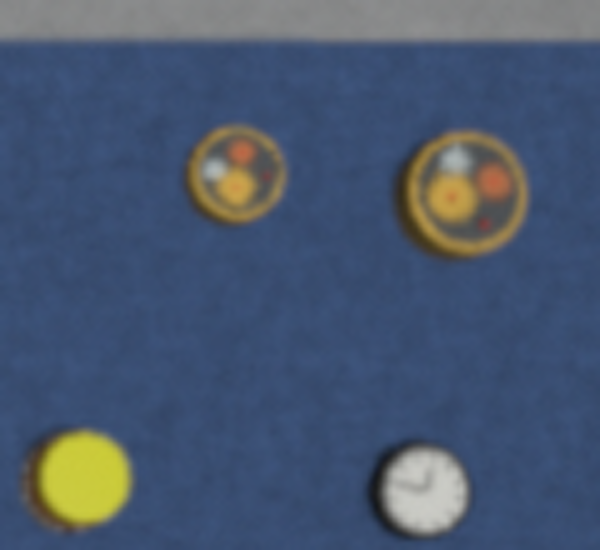

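View pics/stand.png

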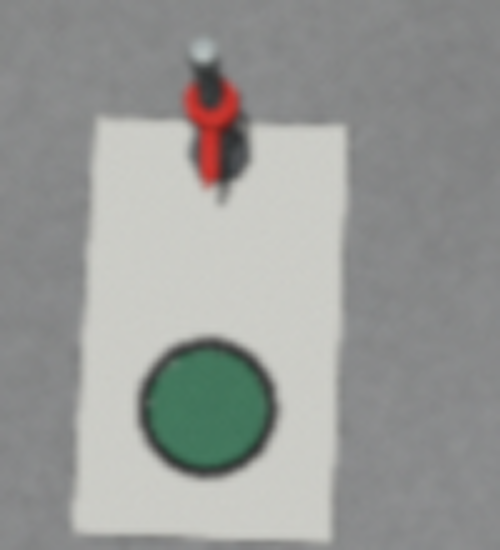

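View pics/stand_s.png

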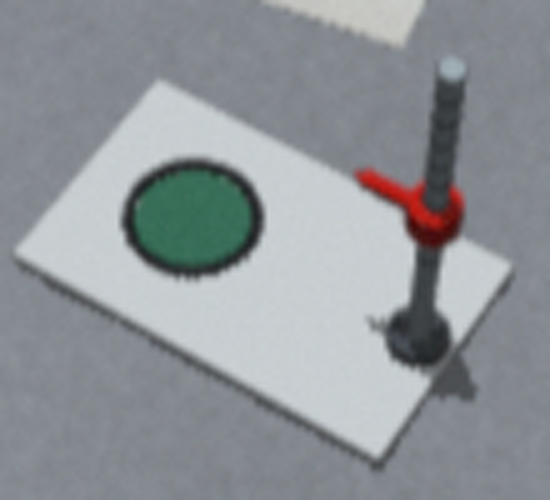

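Candidates, one line each:
- **Gear cylinders, top view:** small one at (432,274), about 19 px across, so 40 mm. Large one at (478,278), about 25 px, so 52 mm. I take the small one; it matches the stated 40 mm.
- **Loupes, top view:** large one's lens at (157,256), about 31 px across, so 66–68 mm. Small one's lens at (212,309), about 22 px. I take the large one.

Next I measure these points and check them with overlays.

Run:
```python
from h import *
np.set_printoptions(precision=4,suppress=True)
print("mov top",onz("top",[432.0,274.4],.024), "scene",onz("scene",[245,349],.024))
print("seat top",onz("top",[286.5,286.3],.014),"scene",onz("scene",[323.5,223.3],.014))
print("tip",tri({"top":[286.5,241.7],"scene":[356.9,215.1]}))
c=onz("top",np.array([[98,118],[347,126],[332,541],[72,533]])/5+[245,205],.01);print("corners",c)
print([np.linalg.norm(c[i]-c[i-1]) for i in range(4)])
cs=onz("scene",np.array([[160,78],[514,266],[378,466],[13,255]])/5+[285,180],.01);print("corners s",cs)
print([np.linalg.norm(cs[i]-cs[i-1]) for i in range(4)])
print("lens top",onz("top",[156.9,255.6],.016),"cap",onz("top",[148.2,317.1],.016),"front",onz("top",[95+235/4,230+186/4],.02))
im={n:grab(n) for n in("scene","top")}
def big(n,x0,y0,w,h,s,f):
    cv2.imwrite(f"pics/{f}.png",cv2.resize(im[n][y0:y0+h,x0:x0+w],None,fx=s,fy=s,interpolation=cv2.INTER_CUBIC)[:,:,::-1])
big("scene",180,320,100,100,6,"movs_s"); big("scene",310,110,130,80,6,"loupes_s")
```

```text
mov top [[ 0.5752 -0.2463  0.024 ]] scene [[ 0.58   -0.2456  0.024 ]]
seat top [[0.5509 0.0608 0.014 ]] scene [[0.5555 0.0607 0.014 ]]
tip [0.6304 0.0593 0.0991]
corners [[0.6762 0.1096 0.01  ]
 [0.6731 0.0023 0.01  ]
 [0.4947 0.0082 0.01  ]
 [0.4975 0.1174 0.01  ]]
[np.float64(0.1788791500648987), np.float64(0.10730867680206171), np.float64(0.17841288930190408), np.float64(0.10921446806501973)]
corners s [[ 0.5034  0.1184  0.01  ]
 [ 0.6818  0.1104  0.01  ]
 [ 0.6788 -0.0008  0.01  ]
 [ 0.4998  0.008   0.01  ]]
[np.float64(0.11044037860467781), np.float64(0.17862476278557865), np.float64(0.1112505616630754), np.float64(0.17924514199604683)]
lens top [[0.6149 0.3405 0.016 ]] cap [[0.4826 0.3531 0.016 ]] front [[0.5689 0.344  0.02  ]]
```

View pics/movs_s.png

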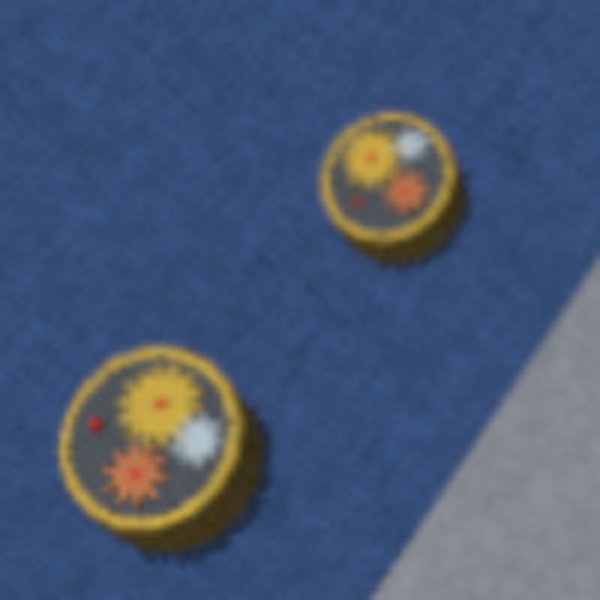

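View pics/loupes_s.png

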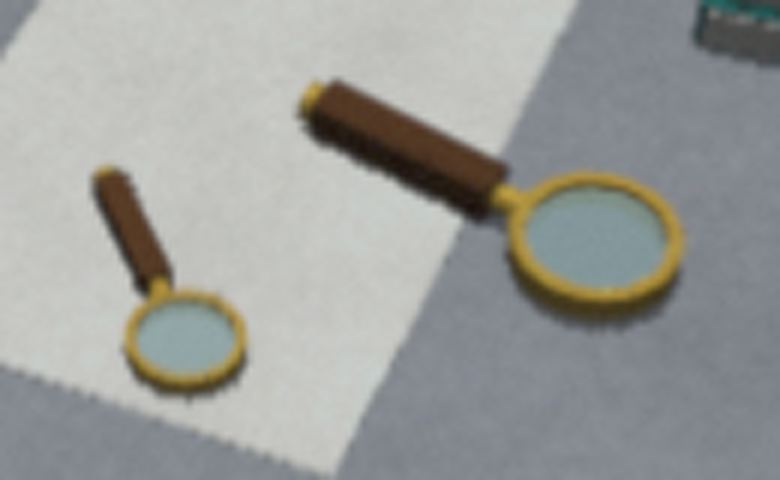

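Both crops confirm the picks: the small movement at scene (245,349.5), and the large loupe with its lens centre at about (409,150). The cameras disagree by about 4.6 mm in x. I fit the stand in each camera separately so that offset drops out of the pointer height.

Run:
```python
from h import *
from scipy.optimize import least_squares
np.set_printoptions(precision=4,suppress=True)
ptop=np.array([[97,118],[347,126],[332,542],[72,533],[208,407]])/5+[245,205]
psc=np.array([[514,266],[378,466],[13,255],[160,78],[193,217]])/5+[285,180]
L=np.array([[.125,.055,.01],[.125,-.055,.01],[-.055,-.055,.01],[-.055,.055,.01],[0,0,.014]])
def W(q,P):
    c,s=np.cos(q[2]),np.sin(q[2]); P=np.atleast_2d(P)
    return np.c_[q[0]+c*P[:,0]-s*P[:,1],q[1]+s*P[:,0]+c*P[:,1],P[:,2]]
for n,p,tip,post in(("top",ptop,[286.5,241.9],np.array([204,50])/5+[245,205]),("scene",psc,[357.0,215.2],np.array([452,68])/5+[285,180])):
    r=least_squares(lambda q:(proj(n,W(q,L))-p).ravel(),[.55,.06,0])
    t=least_squares(lambda z:(proj(n,W(r.x,[.075,0,z[0]]))-tip).ravel(),[.12])
    t2=least_squares(lambda z:(proj(n,W(r.x,[z[1],0,z[0]]))-tip).ravel(),[.12,.075])
    pz=least_squares(lambda z:(proj(n,W(r.x,[.11,0,z[0]]))-post).ravel(),[.12])
    print(n,r.x,np.abs(r.fun).max(),"tip z",t.x,t.fun,t2.x,"post",pz.x,pz.fun)
# lens
print("lens scene",onz("scene",[310+597/6,110+239/6],.016),"cap",onz("scene",[310+307/6,110+103/6],.012))
```

```text
top [ 0.5504  0.0607 -0.035 ] 0.5810220864721032 tip z [0.1149] [-0.2069  0.0403] [0.1066 0.0768] post [0.1915] [-0.2525  0.0416]
scene [ 0.556   0.0605 -0.0431] 0.5104921224268537 tip z [0.1026] [-1.1317 -0.0848] [0.1043 0.0774] post [0.1928] [0.3486 0.0451]
lens scene [[0.6206 0.3405 0.016 ]] cap [[0.4855 0.3514 0.012 ]]
```

```bash
cat >> h.py <<'E'
def plan(pos,yaw):
    """delta to a downward pose (tool y at world angle yaw): shift in present tool axes (mm), turn rotvec (deg)"""
    from scipy.spatial.transform import Rotation as Ro
    s=manip.get_state();R=np.array(s['orientation']);p=np.array(s['tcp_pos'])
    y=np.array([np.cos(yaw),np.sin(yaw),0]);z=np.array([0,0,-1.]);T=np.c_[np.cross(y,z),y,z]
    print("t",round(s['t'],2),"tcp",p.round(4),"gap",round(s['finger_gap'],4),"F",np.round(s['force'],1))
    print("shift now-frame",(R.T@(np.array(pos)-p)*1e3).round(1),"in target frame",(T.T@(np.array(pos)-p)*1e3).round(1),"turn",np.degrees(Ro.from_matrix(R.T@T).as_rotvec()).round(2))
E
python3 -m pendant '[[[0,0,0],[0,0,-8],0],[[0,0,0],[0,0,-8],0],[[0,0,0],[0,0,-7.8],0]]'
python3 -c "
from h import *
plan([.5776,-.246,.13],1.532)"
```

```text
t: 1.48
tcp_pos: [0.263, 0.5393, 0.2226]
orientation: [[-0.999, 0.034, -0.0], [0.034, 0.999, -0.0], [0.0, -0.0, -1.0]]
force: [0.3, 0.0, -0.4]
finger_gap: 0.088
t 1.48 tcp [0.263  0.5393 0.2226] gap 0.088 F [ 0.3  0.  -0.4]
shift now-frame [-341.  -774.1   92.7] in target frame [-344.8 -772.5   92.6] turn [-0.   -0.    0.28]
```

```bash
python3 -m pendant '[[[-24,-55,0],[0,0,0],0],[[-24,-55,0],[0,0,0],0],[[-24,-55,0],[0,0,0],0],[[-24,-55,0],[0,0,0],0],[[-24,-55,0],[0,0,0],0]]'
python3 -m pendant '[[[-24,-55,0],[0,0,0],0],[[-24,-55,0],[0,0,0],0],[[-24,-55,0],[0,0,0],0],[[-24,-55,0],[0,0,0],0],[[-24,-55,0],[0,0,0],0]]'
python3 -m pendant '[[[-25,-56,10],[0,0,0],0],[[-25,-56,20],[0,0,0],0],[[-25,-56,30],[0,0,0],0],[[-25,-56,30],[0,0,0],0],[[0,0,0],[0,0,0],0]]'
python3 -c "
from h import *
plan([.5776,-.246,.008],1.532)"
```

```text
t: 2.1
tcp_pos: [0.373, 0.2582, 0.2229]
orientation: [[-0.999, 0.038, 0.001], [0.038, 0.999, 0.0], [-0.001, 0.0, -1.0]]
force: [0.4, -0.4, 0.6]
finger_gap: 0.0881
t: 2.72
tcp_pos: [0.4823, -0.0216, 0.223]
orientation: [[-0.999, 0.039, 0.001], [0.039, 0.999, -0.0], [-0.001, -0.0, -1.0]]
force: [0.1, 0.6, 1.7]
finger_gap: 0.0881
t: 3.35
tcp_pos: [0.5686, -0.2392, 0.1357]
orientation: [[-0.999, 0.042, -0.002], [0.042, 0.999, 0.0], [0.002, 0.0, -1.0]]
force: [-0.7, 1.0, 0.4]
finger_gap: 0.0878
t 3.35 tcp [ 0.5686 -0.2392  0.1357] gap 0.0878 F [-0.7  1.   0.4]
shift now-frame [ -9.6  -6.4 127.7] in target frame [ -9.3  -6.4 127.7] turn [ 0.01 -0.12 -0.19]
```

```bash
python3 -m pendant '[[[-9.4,-6.4,40],[0,0,0],0],[[0,0,38],[0,0,0],0],[[0,0,0],[0,0,0],0]]'
python3 - <<'E'
from h import *
plan([.5776,-.246,.008],1.532)
a=grab("scene");b=grab("top")
s=manip.get_state();p=np.array(s['tcp_pos']);print(proj("scene",p),proj("top",p))
A=cv2.resize(a[290:410,185:305],None,fx=3.3,fy=3.3,interpolation=cv2.INTER_CUBIC);B=cv2.resize(b[210:330,370:490],None,fx=3.3,fy=3.3,interpolation=cv2.INTER_CUBIC)
cv2.imwrite("pics/appr.png",np.hstack([A,B])[:,:,::-1])
E
```

```text
t: 3.72
tcp_pos: [0.5751, -0.2404, 0.0583]
orientation: [[-0.999, 0.038, -0.005], [0.038, 0.999, 0.003], [0.006, 0.003, -1.0]]
force: [0.4, 0.1, 1.5]
finger_gap: 0.0878
t 3.73 tcp [ 0.5751 -0.2404  0.0583] gap 0.0878 F [0.4 0.1 1.5]
shift now-frame [-3.  -5.7 50.3] in target frame [-2.7 -5.5 50.3] turn [ 0.17 -0.32  0.05]
[[241.56054008 339.46897248]] [[433.49201369 270.41611986]]
```

View pics/appr.png

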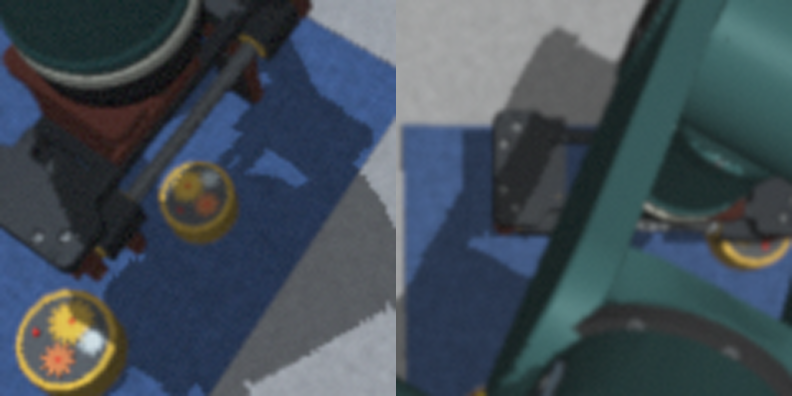

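```bash
python3 -m pendant '[[[-2.8,-5.5,20],[0,0,0],0],[[0,0,20],[0,0,0],0],[[0,0,10],[0,0,0],0],[[0,0,0],[0,0,0],0]]'
python3 -c "
from h import *
plan([.5776,-.246,.008],1.532)"
```

```text
t: 4.32
tcp_pos: [0.5799, -0.2481, 0.0099]
orientation: [[-0.999, 0.038, -0.001], [0.038, 0.999, 0.0], [0.001, 0.0, -1.0]]
force: [-0.6, -0.5, -0.1]
finger_gap: 0.0877
t 4.33 tcp [ 0.5799 -0.2481  0.0099] gap 0.0877 F [-0.6 -0.5 -0.1]
shift now-frame [2.4 2.  1.9] in target frame [2.4 2.  1.9] turn [ 0.02 -0.05  0.02]
```

```bash
python3 -m pendant '[[[2.2,2,1.5],[0,0,0],0],[[0,0,0],[0,0,0],120],[[0,0,0],[0,0,0],200],[[0,0,0],[0,0,0],255],[[0,0,0],[0,0,0],255]]'
python3 -m pendant '[[[0,0,0],[0,0,0],255],[[0,0,0],[0,0,0],255],[[0,0,0],[0,0,0],255]]'
python3 -c "
from h import *
plan([.5776,-.246,.008],1.532)"
```

```text
t: 4.95
tcp_pos: [0.5782, -0.2462, 0.009]
orientation: [[-0.999, 0.038, 0.0], [0.038, 0.999, -0.0], [-0.0, -0.0, -1.0]]
force: [0.9, 0.3, 0.5]
finger_gap: 0.0518
t: 5.32
tcp_pos: [0.5781, -0.2462, 0.0089]
orientation: [[-0.999, 0.038, -0.0], [0.038, 0.999, -0.0], [0.0, -0.0, -1.0]]
force: [0.0, -0.6, -0.4]
finger_gap: 0.0395
t 5.33 tcp [ 0.5781 -0.2462  0.0089] gap 0.0395 F [ 0.  -0.6 -0.4]
shift now-frame [0.5 0.1 0.9] in target frame [0.5 0.1 0.9] turn [-0.   -0.01  0.02]
```

```bash
python3 -m pendant '[[[0,0,-30],[0,0,0],255],[[0,0,-40],[0,0,0],255],[[0,0,-30],[0,0,0],255],[[5,45,0],[0,0,0],255],[[5,50,0],[0,0,0],255]]'
python3 -m pendant '[[[2,50,0],[0,0,0],255],[[0,50,0],[0,0,0],255],[[0,50,0],[0,0,0],255],[[0,40,0],[0,0,0],255],[[0,20,0],[0,0,0],255]]'
python3 -m pendant '[[[0,0,0],[0,0,0],255],[[0,0,0],[0,0,0],255]]'
python3 -c "
from h import *
plan([.5537,.0607,.03],1.532)
a=grab('scene','carry'); crop(a,323,205,60,'carryc',5)"
```

```text
t: 5.95
tcp_pos: [0.572, -0.1506, 0.1094]
orientation: [[-0.999, 0.04, 0.001], [0.04, 0.999, -0.001], [-0.001, -0.0, -1.0]]
force: [0.3, -0.5, -1.0]
finger_gap: 0.0393
t: 6.58
tcp_pos: [0.5775, 0.061, 0.1087]
orientation: [[-0.999, 0.036, -0.0], [0.036, 0.999, -0.0], [0.0, -0.0, -1.0]]
force: [0.6, -0.5, -1.2]
finger_gap: 0.0394
t: 6.82
tcp_pos: [0.5779, 0.0579, 0.1088]
orientation: [[-0.999, 0.039, -0.0], [0.039, 0.999, -0.001], [0.0, -0.001, -1.0]]
force: [-0.1, -0.2, -0.7]
finger_gap: 0.0398
t 6.83 tcp [0.5779 0.0579 0.1088] gap 0.0398 F [-0.1 -0.2 -0.7]
shift now-frame [24.2  2.  78.8] in target frame [24.3  1.9 78.8] turn [-0.04 -0.01 -0.01]
```

View pics/carryc.png

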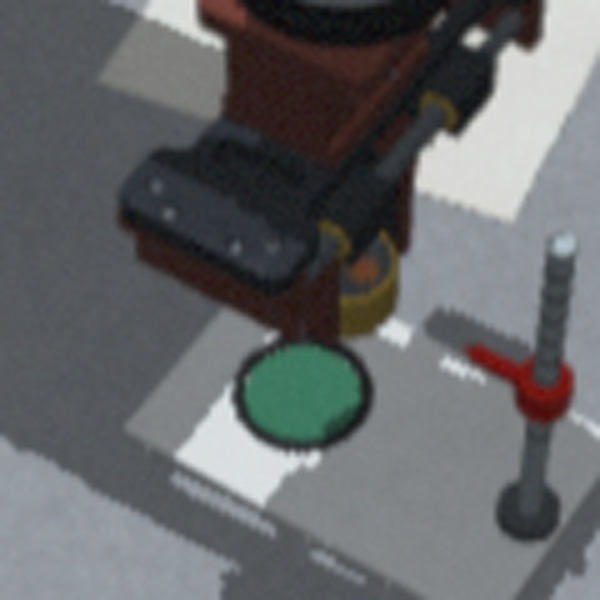

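The movement sits between the fingers at crop (365,285), and the pointer at (475,355) is clear. Next I shift over the seat and go down.

```bash
python3 -m pendant '[[[24.3,2,0],[0,0,0],255],[[0,0,40],[0,0,0],255],[[0,0,30],[0,0,0],255],[[0,0,0],[0,0,0],255],[[0,0,0],[0,0,0],255]]'
python3 -c "
from h import *
plan([.5537,.0607,.0192],1.532)
a=grab('scene','low'); crop(a,323,215,45,'lowc',7)"
```

```text
t: 7.5
tcp_pos: [0.5544, 0.0612, 0.0396]
orientation: [[-0.999, 0.039, 0.001], [0.039, 0.999, -0.0], [-0.001, -0.0, -1.0]]
force: [-0.1, 0.2, -0.7]
finger_gap: 0.0393
t 7.5 tcp [0.5544 0.0612 0.0396] gap 0.0393 F [-0.1  0.2 -0.7]
shift now-frame [ 0.7 -0.5 20.4] in target frame [ 0.6 -0.5 20.4] turn [-0.01  0.05 -0.04]
```

View pics/lowc.png

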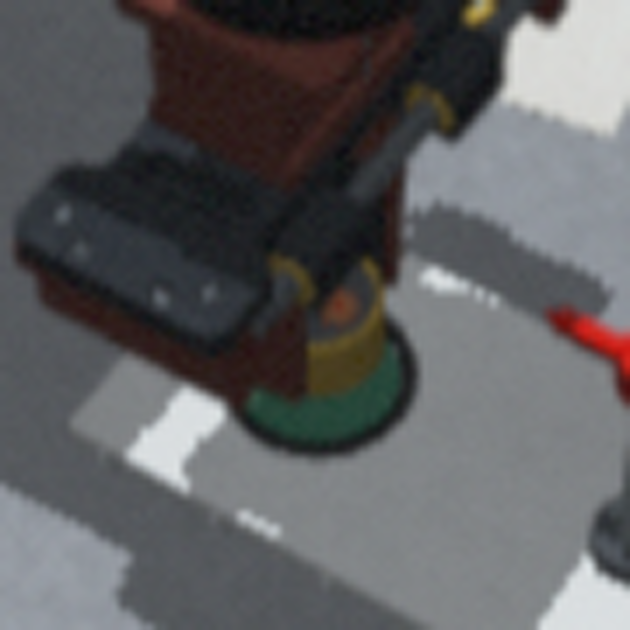

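```bash
python3 -m pendant '[[[0.5,-0.4,10],[0,0,0],255],[[0,0,8],[0,0,0],255],[[0,0,2],[0,0,0],255],[[0,0,0],[0,0,0],255]]'
python3 -c "
from h import *
plan([.5537,.0607,.0192],1.532)
a=grab('scene','low2'); crop(a,323,215,45,'low2c',7)"
```

```text
t: 8.05
tcp_pos: [0.5525, 0.0617, 0.0189]
orientation: [[-0.999, 0.038, -0.001], [0.038, 0.999, -0.0], [0.001, -0.0, -1.0]]
force: [-1.2, -0.5, 2.8]
finger_gap: 0.0393
t 8.05 tcp [0.5525 0.0617 0.0189] gap 0.0393 F [-1.2 -0.5  2.8]
shift now-frame [-1.2 -0.9 -0.3] in target frame [-1.2 -0.9 -0.3] turn [-0.02 -0.06  0.04]
```

View pics/low2c.png

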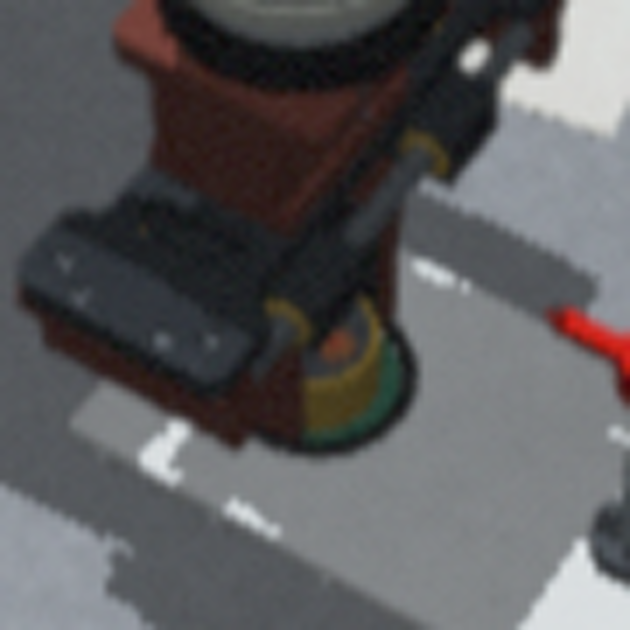

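The movement is on the seat floor: contact force about 3 N, with a green crescent showing inside the lip at crop (395,385). I open, and go straight up.

```bash
python3 -m pendant '[[[0,0,0],[0,0,0],200],[[0,0,0],[0,0,0],60],[[0,0,0],[0,0,0],0],[[0,0,0],[0,0,0],0],[[0,0,0],[0,0,0],0]]'
python3 -m pendant '[[[0,0,-20],[0,0,0],0],[[0,0,-50],[0,0,0],0],[[0,0,-60],[0,0,0],0],[[0,0,-50],[0,0,0],0],[[0,40,-20],[0,0,0],0]]'
python3 -m pendant '[[[0,55,0],[0,0,0],0],[[0,55,0],[0,0,0],0],[[0,55,0],[0,0,0],0],[[0,55,0],[0,0,0],0],[[0,0,0],[0,0,0],0]]'
python3 -c "
from h import *
plan([.53,.34,.13],1.48)
a=grab('scene','rel'); crop(a,330,215,50,'relc',6)
a=grab('top','relt'); crop(a,286,270,50,'reltc',6)"
```

```text
t: 8.72
tcp_pos: [0.5533, 0.0617, 0.0188]
orientation: [[-0.999, 0.038, 0.0], [0.038, 0.999, -0.0], [-0.0, -0.0, -1.0]]
force: [0.9, 0.7, -0.8]
finger_gap: 0.0759
t: 9.35
tcp_pos: [0.5567, 0.1004, 0.2226]
orientation: [[-0.999, 0.042, 0.006], [0.042, 0.999, -0.001], [-0.006, -0.0, -1.0]]
force: [1.2, 0.0, -0.8]
finger_gap: 0.0877
t: 9.98
tcp_pos: [0.5627, 0.3253, 0.2184]
orientation: [[-0.999, 0.034, 0.0], [0.034, 0.999, 0.001], [-0.0, 0.001, -1.0]]
force: [0.0, -0.2, 0.0]
finger_gap: 0.0875
t 9.97 tcp [0.5627 0.3253 0.2184] gap 0.0875 F [ 0.  -0.2  0. ]
shift now-frame [33.2 13.5 88.4] in target frame [33.9 11.7 88.4] turn [0.07 0.01 3.24]
```

View pics/relc.png

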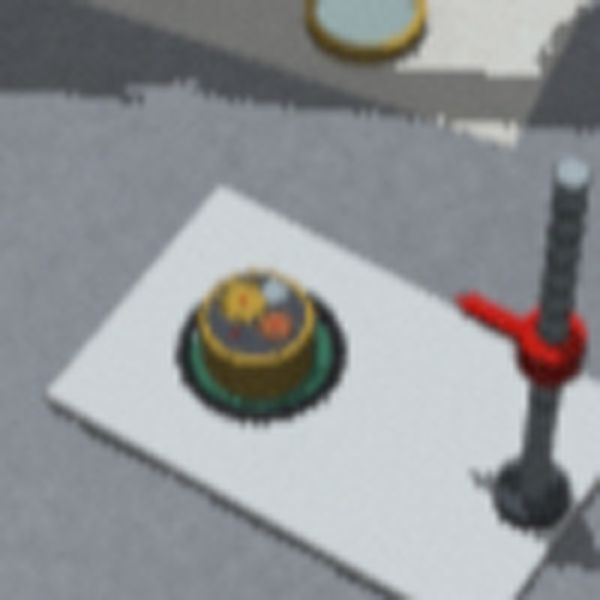

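View pics/reltc.png

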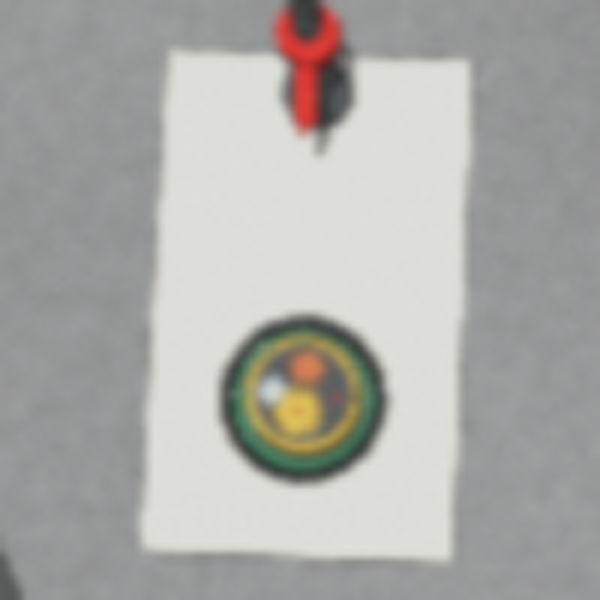

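View pics/relt.png

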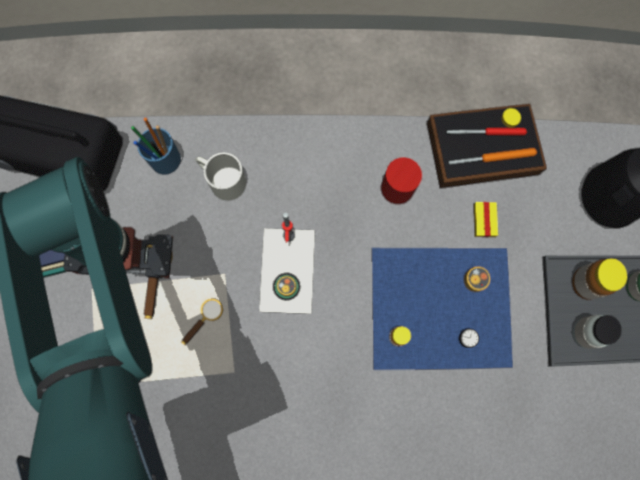

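The movement stands upright and centred in the seat: top crop (303,398), lip evenly around it. The pointer is unmoved. Now the loupe's handle.

```bash
python3 -m pendant '[[[0,0,0],[0,0,3.1],0],[[20,20,40],[0,0,0],0],[[0,0,50],[0,0,0],0],[[0,0,50],[0,0,0],0],[[0,0,0],[0,0,0],0]]'
python3 -c "
from h import *
plan([.5431,.3471,.004],1.483)
a=grab('scene','lp'); crop(a,390,140,60,'lpc',6)"
```

```text
t: 10.7
tcp_pos: [0.5418, 0.3399, 0.0753]
orientation: [[-0.996, 0.094, -0.008], [0.094, 0.996, -0.004], [0.008, -0.005, -1.0]]
force: [-0.3, -1.4, 0.9]
finger_gap: 0.0874
t 10.7 tcp [0.5418 0.3399 0.0753] gap 0.0874 F [-0.3 -1.4  0.9]
shift now-frame [-1.2  7.6 71.2] in target frame [-0.7  7.3 71.3] turn [-0.29 -0.44 -0.36]
```

View pics/lpc.png

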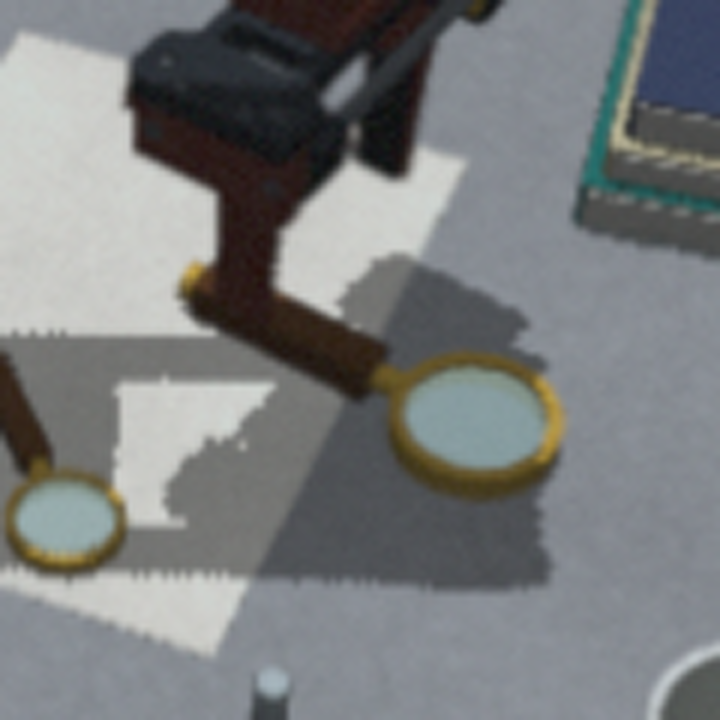

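```bash
python3 -m pendant '[[[-0.5,7.3,20],[0,0,0],0],[[0,0,25],[0,0,0],0],[[0,0,15],[0,0,0],0],[[0,0,0],[0,0,0],0],[[0,0,0],[0,0,0],0]]'
python3 -c "
from h import *
plan([.5431,.3471,.004],1.483)"
```

```text
t: 11.38
tcp_pos: [0.5469, 0.3508, 0.0197]
orientation: [[-0.996, 0.092, 0.001], [0.092, 0.996, 0.001], [-0.001, 0.001, -1.0]]
force: [0.0, -0.0, -0.4]
finger_gap: 0.0876
t 11.38 tcp [0.5469 0.3508 0.0197] gap 0.0876 F [ 0.  -0.  -0.4]
shift now-frame [ 3.4 -4.1 15.7] in target frame [ 3.4 -4.1 15.7] turn [ 0.04  0.07 -0.27]
```

```bash
python3 -m pendant '[[[3.4,-4,10],[0,0,0],0],[[0,0,5.5],[0,0,0],0],[[0,0,0],[0,0,0],0],[[0,0,0],[0,0,0],0]]'
python3 -c "
from h import *
plan([.5431,.3471,.004],1.483)
a=grab('scene','lq'); crop(a,390,140,50,'lqc',7)"
```

```text
t: 11.88
tcp_pos: [0.5425, 0.3468, 0.0033]
orientation: [[-0.996, 0.092, 0.0], [0.092, 0.996, -0.0], [-0.0, -0.0, -1.0]]
force: [-0.4, -0.1, 0.3]
finger_gap: 0.0878
t 11.88 tcp [0.5425 0.3468 0.0033] gap 0.0878 F [-0.4 -0.1  0.3]
shift now-frame [-0.5  0.3 -0.7] in target frame [-0.5  0.3 -0.7] turn [-0.    0.   -0.27]
```

View pics/lqc.png

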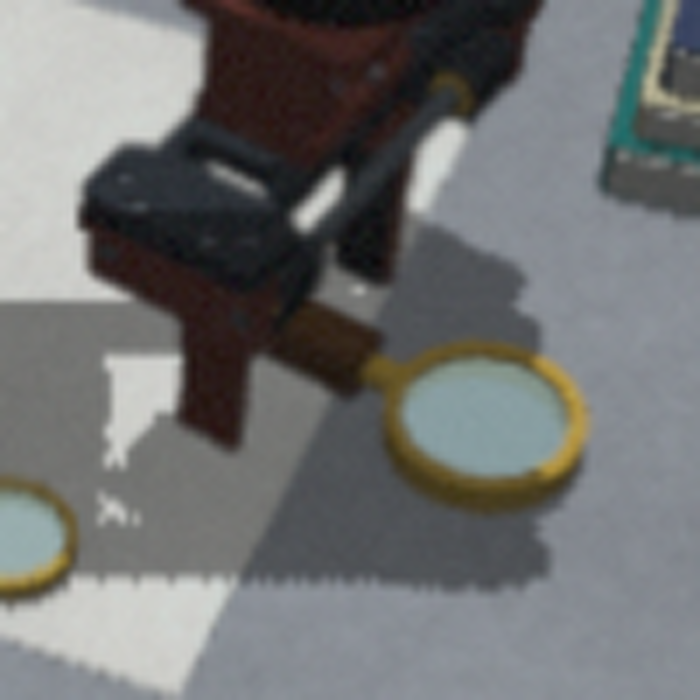

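The fingers straddle the handle about mid-length. I close them.

```bash
python3 -m pendant '[[[0,0,0],[0,0,0],150],[[0,0,0],[0,0,0],220],[[0,0,0],[0,0,0],255],[[0,0,0],[0,0,0],255],[[0,0,0],[0,0,0],255]]'
python3 -m pendant '[[[0,0,0],[0,0,0],255],[[0,0,0],[0,0,0],255],[[0,0,0],[0,0,0],255],[[0,0,0],[0,0,0],255]]'
python3 -c "
from h import *
plan([.5431,.3471,.004],1.483)"
```

```text
t: 12.55
tcp_pos: [0.5424, 0.3468, 0.0033]
orientation: [[-0.996, 0.092, -0.0], [0.092, 0.996, -0.0], [0.0, -0.0, -1.0]]
force: [-0.0, 0.5, 0.2]
finger_gap: 0.0413
t: 13.05
tcp_pos: [0.5425, 0.3468, 0.0034]
orientation: [[-0.996, 0.092, 0.0], [0.092, 0.996, 0.0], [-0.0, 0.0, -1.0]]
force: [-1.0, 0.1, -0.2]
finger_gap: 0.02
t 13.05 tcp [0.5425 0.3468 0.0034] gap 0.02 F [-1.   0.1 -0.2]
shift now-frame [-0.6  0.3 -0.6] in target frame [-0.6  0.3 -0.6] turn [ 0.    0.   -0.27]
```

```bash
python3 -m pendant '[[[0,0,-30],[0,0,0],255],[[0,0,-50],[0,0,0],255],[[0,0,-50],[0,0,0],255],[[0,0,0],[0,0,0],255],[[0,0,0],[0,0,0],255]]'
python3 -c "
from h import *
plan([.478,.0675,.13],1.483)
a=grab('scene','lift'); crop(a,400,140,60,'liftc',6)"
```

```text
t: 13.68
tcp_pos: [0.5417, 0.3464, 0.1326]
orientation: [[-0.996, 0.092, -0.001], [0.092, 0.996, -0.001], [0.001, -0.001, -1.0]]
force: [-0.6, 0.3, -2.1]
finger_gap: 0.02
t 13.68 tcp [0.5417 0.3464 0.1326] gap 0.02 F [-0.6  0.3 -2.1]
shift now-frame [  37.7 -283.6    2.9] in target frame [  39.  -283.4    2.6] turn [-0.04 -0.06 -0.27]
```

View pics/liftc.png

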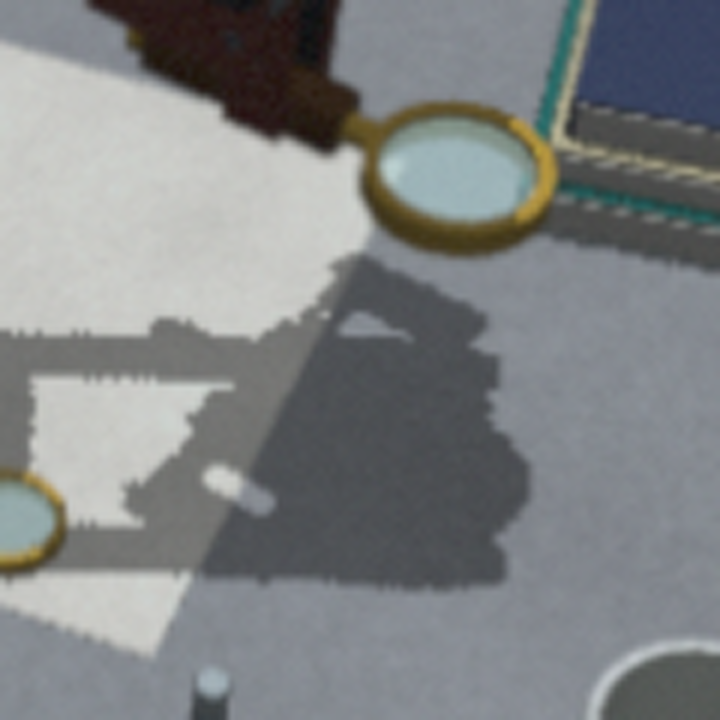

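The loupe is lifted and looks level. I carry it over the stand.

```bash
python3 -m pendant '[[[10,-30,0],[0,0,0],255],[[10,-50,0],[0,0,0],255],[[10,-50,0],[0,0,0],255],[[8,-50,0],[0,0,0],255],[[0,-50,0],[0,0,0],255]]'
python3 -m pendant '[[[0,-33,0],[0,0,0],255],[[0,-20,0],[0,0,0],255],[[0,0,0],[0,0,0],255],[[0,0,0],[0,0,0],255]]'
python3 -c "
from h import *
plan([.478,.0675,.10],1.483)
a=grab('scene','ov'); crop(a,335,200,60,'ovc',6)
a=grab('top','ovt'); crop(a,286,270,50,'ovtc',6)"
```

```text
t: 14.35
tcp_pos: [0.4807, 0.1197, 0.1315]
orientation: [[-0.996, 0.092, -0.004], [0.092, 0.996, -0.001], [0.004, -0.001, -1.0]]
force: [0.8, -0.9, -1.4]
finger_gap: 0.0202
t: 14.85
tcp_pos: [0.4778, 0.069, 0.1324]
orientation: [[-0.996, 0.093, -0.002], [0.093, 0.996, 0.0], [0.002, 0.0, -1.0]]
force: [0.7, -0.4, -1.6]
finger_gap: 0.0198
t 14.85 tcp [0.4778 0.069  0.1324] gap 0.0198 F [ 0.7 -0.4 -1.6]
shift now-frame [-0.4 -1.4 32.4] in target frame [-0.4 -1.4 32.4] turn [ 0.01 -0.12 -0.29]
```

View pics/ovc.png

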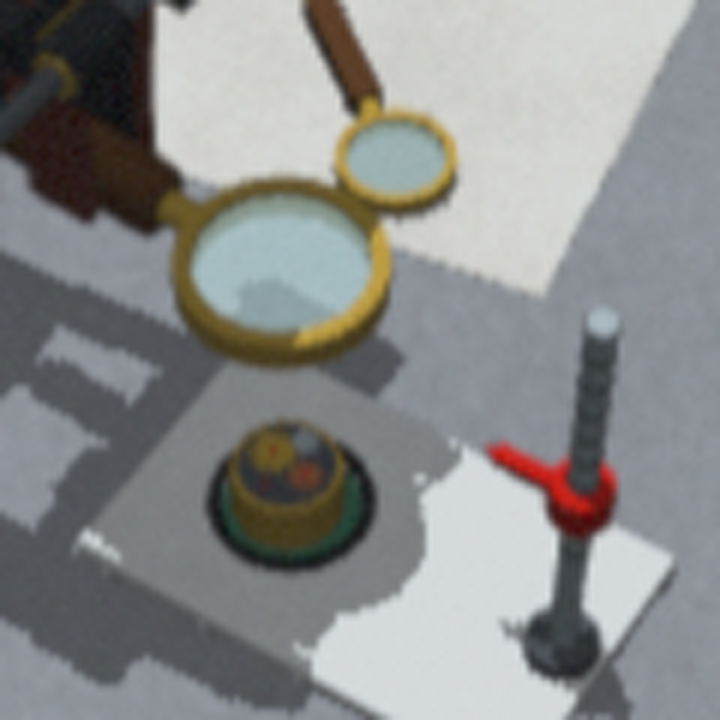

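View pics/ovtc.png

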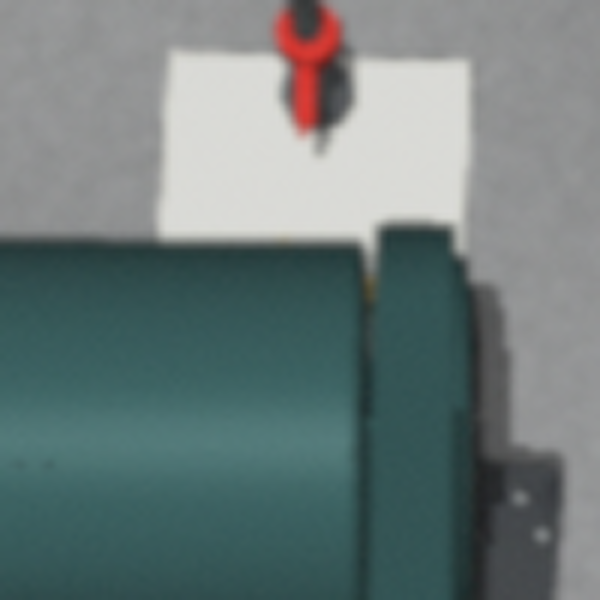

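```bash
cat > ov.py <<'E'
from h import *
import sys
q=(.556,.0605,-.0431)
def W(q,P):
    c,s=np.cos(q[2]),np.sin(q[2]); P=np.atleast_2d(P)
    return np.c_[q[0]+c*P[:,0]-s*P[:,1],q[1]+s*P[:,0]+c*P[:,1],P[:,2]]
th=np.linspace(0,2*np.pi,60)
def circ(x,y,z,r): return np.c_[x+r*np.cos(th),y+r*np.sin(th),z+0*th]
def draw(im,P,x0,y0,s,col):
    uv=(proj("scene",P)-[x0,y0]+.5)*s; cv2.polylines(im,[np.round(uv*8).astype(np.int32)],False,col,1,cv2.LINE_AA,3)
if __name__=="__main__":
    a=cv2.imread("pics/rel.png"); 
    x0,y0,s=345,175,10; out=[]
    for z in(.100,.105,.110,.115):
        t=cv2.resize(a[y0:y0+60,x0:x0+40],None,fx=s,fy=s,interpolation=cv2.INTER_CUBIC)
        for zz in(z-.008,z+.008): draw(t,W(q,circ(.11,0,zz,.011)),x0,y0,s,(255,255,0))
        draw(t,W(q,[[.11,0,z],[.075,0,z]]),x0,y0,s,(0,255,0)); draw(t,W(q,circ(.11,0,.19,.005)),x0,y0,s,(255,0,255))
        out.append(t[:600,:])
    o=np.hstack(out); cv2.imwrite("pics/collar.png",cv2.resize(o,(800,int(800*o.shape[0]/o.shape[1])),interpolation=cv2.INTER_AREA))
E
python3 ov.py
```

```text
(no output)
```

View pics/collar.png

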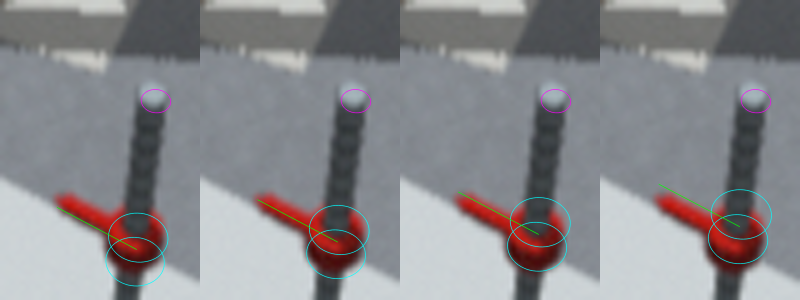

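```bash
python3 -m pendant '[[[0,-1.4,14],[0,0,0],255],[[0,0,14],[0,0,0],255],[[0,0,6],[0,0,0],255],[[0,0,0],[0,0,0],255],[[0,0,0],[0,0,0],255]]'
python3 - <<'E'
from ov import *
plan([.478,.0675,.098],1.483)
a=grab('scene','f1')[:,:,::-1].copy()
x0,y0,s=285,160,7
t=cv2.resize(a[y0:y0+85,x0:x0+110],None,fx=s,fy=s,interpolation=cv2.INTER_CUBIC); cv2.imwrite("pics/f1raw.png",t)
z=manip.get_state()['tcp_pos'][2]+.0066
for zz in(z-.006,z+.006): draw(t,circ(.556,.0615,zz,.034),x0,y0,s,(255,255,0))
draw(t,W(q,[[.11,0,.104],[.075,0,.104]]),x0,y0,s,(0,255,0))
draw(t,circ(.556,.0615,.034,.02),x0,y0,s,(255,0,255))
cv2.imwrite("pics/f1ov.png",t)
E
```

```text
t: 15.58
tcp_pos: [0.4785, 0.0671, 0.0994]
orientation: [[-0.996, 0.092, 0.0], [0.092, 0.996, -0.0], [-0.0, -0.0, -1.0]]
force: [0.3, 0.5, -0.5]
finger_gap: 0.0198
t 15.57 tcp [0.4785 0.0671 0.0994] gap 0.0198 F [ 0.3  0.5 -0.5]
shift now-frame [0.6 0.4 1.4] in target frame [0.6 0.4 1.4] turn [-0.    0.01 -0.27]
```

View pics/f1ov.png

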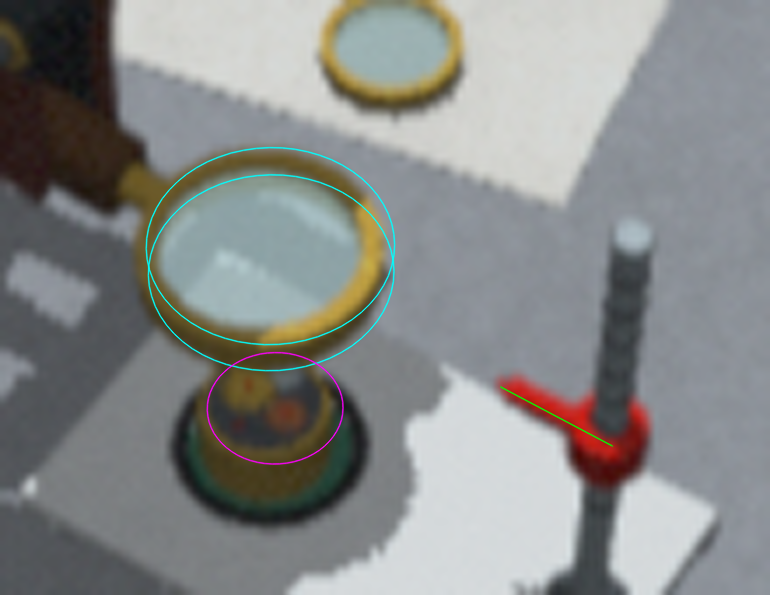

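View pics/f1raw.png

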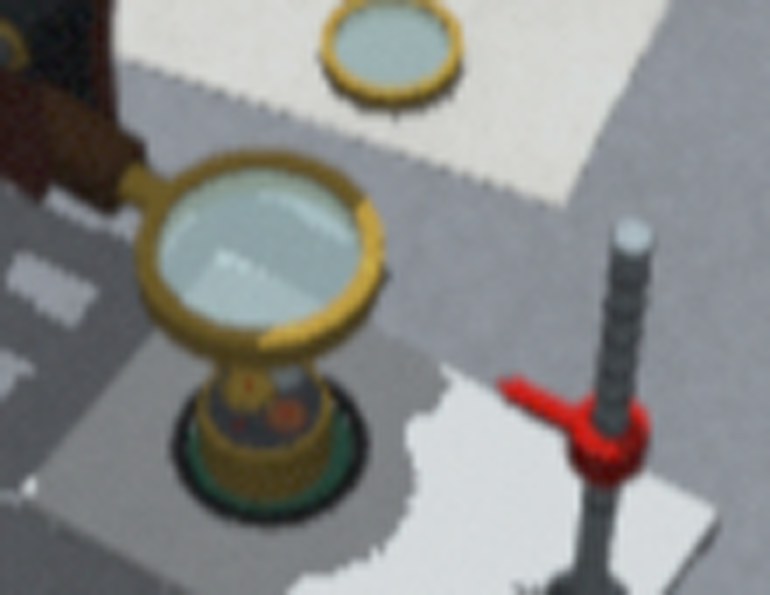

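Run:
```python
from ov import *
from scipy.optimize import least_squares
np.set_printoptions(precision=4,suppress=True)
# movement top face extents in rel crop (x0=280,y0=165,s6): L198 R317 T268 B366
def fit(ext,x0,y0,s,zf,r,z0):
    e=np.array([ext[0]/s+x0,ext[1]/s+x0,ext[2]/s+y0,ext[3]/s+y0])-.5+.5/s*0
    def m(p):
        pts=np.vstack([proj("scene",circ(p[0],p[1],z,r)) for z in zf(p)])
        return np.array([pts[:,0].min(),pts[:,0].max(),pts[:,1].min(),pts[:,1].max()])-e
    r_=least_squares(m,z0);return r_.x,r_.fun
print("mov",fit([198,317,268,366],280,165,6,lambda p:[.034],.02,[.55,.06]))
zl=.0994+.0066
print("lens",fit([137,386,149,366],285,160,7,lambda p:[zl-.006,zl+.006],.034,[.55,.06]))
print("lens free z",fit([137,386,149,366],285,160,7,lambda p:[p[2]-.006,p[2]+.006],.034,[.55,.06,.1]))
print("seat top-cam mov",onz("top",np.array([303,398])/6+[236,220],.034))
for t in("lens_center","focus_tip","movement_center"):
    for d in manip.boxes_of("scene",t): print(t,round(d['confidence'],2),world("scene",d['position']))
```

```text
mov (array([0.5531, 0.061 ]), array([ 0.2225, -0.2224,  0.2219, -0.2059]))
lens (array([0.5537, 0.0608]), array([ 0.0502, -0.0505, -0.4356,  0.4051]))
lens free z (array([0.5507, 0.0654, 0.0989]), array([ 0.2312, -0.2312, -0.2632,  0.2552]))
seat top-cam mov [[0.5482 0.06   0.034 ]]
lens_center 0.63 [0.4913 0.2249 0.0124]
lens_center 0.59 [0.552  0.0568 0.1097]
focus_tip 0.26 [0.785  0.1885 0.0592]
focus_tip 0.22 [ 0.7028 -0.3702  0.0185]
movement_center 0.88 [0.5588 0.0548 0.0368]
movement_center 0.6 [ 0.5751 -0.3472  0.0278]
```

Run:
```python
from ov import *
for n,f,reg in(("scene","rel",(340,400,190,250)),("top","relt",(270,305,210,250))):
    a=cv2.imread(f"pics/{f}.png").astype(int); m=(a[:,:,2]>90)&(a[:,:,2]>2*a[:,:,1])&(a[:,:,2]>2*a[:,:,0])
    k=np.zeros_like(m);k[reg[2]:reg[3],reg[0]:reg[1]]=1;m&=k
    ys,xs=np.nonzero(m);print(n,m.sum(),xs.min(),xs.max(),ys.min(),ys.max(),"cent",xs.mean(),ys.mean())
    qq=(.556,.0605,-.0431) if n=="scene" else (.5504,.0607,-.035)
    best=[]
    for z in np.arange(.09,.126,.0025):
        im=np.zeros((480*8,640*8),np.uint8)
        def fill(P): cv2.fillConvexPoly(im,cv2.convexHull(np.round((proj(n,P)+.5)*8).astype(np.int32)),1)
        fill(np.vstack([W(qq,circ(.11,0,z+d,.011)) for d in(-.008,.008)]))
        ang=th; bar=np.vstack([np.c_[x+0*ang,.003*np.cos(ang),z+.003*np.sin(ang)] for x in(.075,.11)]); fill(W(qq,bar))
        # post above occludes
        pm=np.vstack([W(qq,circ(.11,0,d,.005)) for d in(z+.008,.19)]); cv2.fillConvexPoly(im,cv2.convexHull(np.round((proj(n,pm)+.5)*8).astype(np.int32)),0)
        r=cv2.resize(im.astype(np.float32),(640,480),interpolation=cv2.INTER_AREA)>.5
        I=[]
        for dx in range(-2,3):
          for dy in(0,):
            rr=np.roll(r,(dy,dx),(0,1)); I.append(((rr&m).sum()/(rr|m).sum(),dx))
        best.append((round(z,4),)+tuple(np.round(max(I),3)))
    print(best)
```

```text
scene 92 357 377 214 225 cent 367.5869565217391 219.83695652173913
[(np.float64(0.09), np.float64(0.065), np.float64(2.0)), (np.float64(0.0925), np.float64(0.095), np.float64(2.0)), (np.float64(0.095), np.float64(0.144), np.float64(2.0)), (np.float64(0.0975), np.float64(0.206), np.float64(2.0)), (np.float64(0.1), np.float64(0.271), np.float64(2.0)), (np.float64(0.1025), np.float64(0.363), np.float64(1.0)), (np.float64(0.105), np.float64(0.476), np.float64(0.0)), (np.float64(0.1075), np.float64(0.528), np.float64(-1.0)), (np.float64(0.11), np.float64(0.509), np.float64(-1.0)), (np.float64(0.1125), np.float64(0.459), np.float64(-2.0)), (np.float64(0.115), np.float64(0.4), np.float64(-2.0)), (np.float64(0.1175), np.float64(0.383), np.float64(-2.0)), (np.float64(0.12), np.float64(0.332), np.float64(-2.0)), (np.float64(0.1225), np.float64(0.286), np.float64(-2.0)), (np.float64(0.125), np.float64(0.245), np.float64(-2.0))]
top 101 282 292 222 240 cent 286.9306930693069 229.97029702970298
[(np.float64(0.09), np.float64(0.522), np.float64(-1.0)), (np.float64(0.0925), np.float64(0.54), np.float64(-1.0)), (np.float64(0.095), np.float64(0.547), np.float64(0.0)), (np.float64(0.0975), np.float64(0.59), np.float64(0.0)), (np.float64(0.1), np.float64(0.617), np.float64(0.0)), (np.float64(0.1025), np.float64(0.614), np.float64(0.0)), (np.float64(0.105), np.float64(0.636), np.float64(0.0)), (np.float64(0.1075), np.float64(0.651), np.float64(0.0)), (np.float64(0.11), np.float64(0.677), np.float64(0.0)), (np.float64(0.1125), np.float64(0.68), np.float64(0.0)), (np.float64(0.115), np.float64(0.669), np.float64(0.0)), (np.float64(0.1175), np.float64(0.688), np.float64(0.0)), (np.float64(0.12), np.float64(0.706), np.float64(0.0)), (np.float64(0.1225), np.float64(0.669), np.float64(0.0)), (np.float64(0.125), np.float64(0.667), np.float64(0.0))]
```

Run:
```python
from ov import *
n="scene";a=cv2.imread("pics/rel.png").astype(int); m=(a[:,:,2]>45)&(a[:,:,2]>1.7*a[:,:,1])&(a[:,:,2]>1.7*a[:,:,0])
k=np.zeros_like(m);k[195:245,345:390]=1;m&=k
ys,xs=np.nonzero(m);print(m.sum(),xs.min(),xs.max(),ys.min(),ys.max())
for z in np.arange(.095,.118,.002):
    im=np.zeros((480*8,640*8),np.uint8)
    def fill(P,v=1): cv2.fillConvexPoly(im,cv2.convexHull(np.round((proj(n,P)+.5)*8).astype(np.int32)),v)
    fill(np.vstack([W(q,circ(.11,0,z+d,.011)) for d in(-.008,.008)]))
    fill(W(q,np.vstack([np.c_[x+0*th,.003*np.cos(th),z+.003*np.sin(th)] for x in(.075,.11)])))
    fill(np.vstack([W(q,circ(.11,0,d,.005)) for d in(z+.008,.19)]),0)
    r=cv2.resize(im.astype(np.float32),(640,480),interpolation=cv2.INTER_AREA)>.5
    yy,xx=np.nonzero(r)
    print(round(z,4),[round(max(((lambda q:((q&m).sum()/(q|m).sum()))(np.roll(r,(dy,dx),(0,1)))) for dx in(-2,-1,0,1)),3) for dy in(-1,0)],xx.min(),xx.max(),yy.min(),yy.max())
```

```text
128 356 377 214 229
0.095 [np.float64(0.354), np.float64(0.236)] 355 377 217 233
0.097 [np.float64(0.433), np.float64(0.305)] 355 377 216 232
0.099 [np.float64(0.516), np.float64(0.368)] 356 378 216 232
0.101 [np.float64(0.608), np.float64(0.444)] 356 378 215 231
0.103 [np.float64(0.73), np.float64(0.567)] 356 378 214 230
0.105 [np.float64(0.753), np.float64(0.651)] 356 378 214 230
0.107 [np.float64(0.713), np.float64(0.713)] 356 378 213 229
0.109 [np.float64(0.614), np.float64(0.732)] 356 378 212 229
0.111 [np.float64(0.532), np.float64(0.667)] 356 378 212 228
0.113 [np.float64(0.439), np.float64(0.575)] 356 378 211 227
0.115 [np.float64(0.378), np.float64(0.492)] 356 378 210 227
0.117 [np.float64(0.317), np.float64(0.428)] 356 378 210 226
```

The pointer height estimates run from 0.1015 to 0.110 m. The weakest, from the top view with the tip fixed at 75 mm, gave 0.115. They centre on about 0.106, which is where the lens is now. I settle, check once more and hand in.

```bash
python3 -m pendant '[[[0,0,0],[0,0,0],255],[[0,0,0],[0,0,0],255],[[0,0,0],[0,0,0],255],[[0,0,0],[0,0,0],255]]'
python3 - <<'E'
from h import *
plan([.478,.0675,.0994],1.483)
print(np.abs(manip.get_state()['qvel']).max())
a=grab('scene','fin')
E
```

```text
t: 16.27
tcp_pos: [0.4783, 0.0671, 0.0994]
orientation: [[-0.996, 0.092, -0.0], [0.092, 0.996, -0.0], [0.0, -0.0, -1.0]]
force: [0.0, 0.4, -1.2]
finger_gap: 0.02
t 16.27 tcp [0.4783 0.0671 0.0994] gap 0.02 F [ 0.   0.4 -1.2]
shift now-frame [ 0.3  0.4 -0. ] in target frame [ 0.3  0.4 -0. ] turn [-0.   -0.   -0.27]
0.0013023083456419064
```

View pics/fin.png

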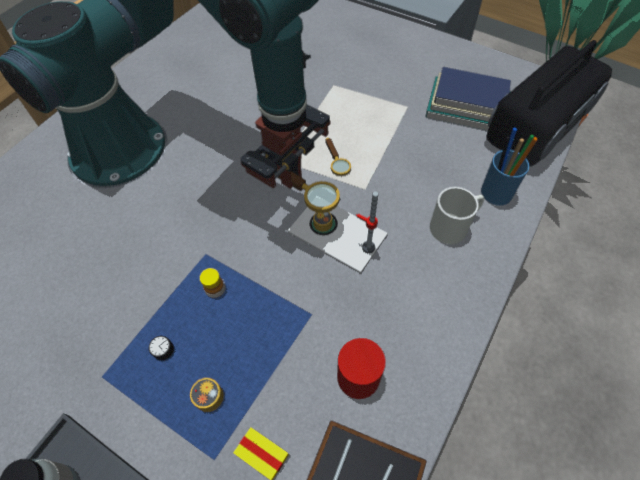

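The lens is over the seated movement at (322,195), and the pointer at (367,218) is clear. All the bystanders are at their starting pixels.

```bash
python3 -c "
from workcell import manip
print(manip.sign_off())"
```

```text
the job is handed in; nothing more can be done
None
```

I set the small 40 mm brass movement gears-up in the seat and let it go. I then took the large loupe by its handle and handed the job in at about 16 s, holding it still and level over the movement. The hand-in gives no verdict.

**Last checks**
- **Seating:** both cameras showed the movement upright and centred in the lip after release.
- **Lens sideways:** the scene camera put the lens within about 1 mm of the movement's axis. With the lens height left free, that fit was about 5 mm off. The arm hid the lens from the top camera, so this rests on one camera plus the measured TCP.
- **Level, stillness and contact:** the tool was vertical, the joints almost still, the grip gap 20 mm, and the wrist force was about the loupe's weight. The pointer and the bystanders looked unmoved in the last picture.

**Where measurements disagreed**
- **Pointer height:** estimates ranged from 0.1015 to 0.110 m. A weak top-view estimate gave 0.115 m. I held the lens at 0.106 m; if that weak estimate were right, the lens would be about 9 mm low, just outside the 8 mm tolerance.
- **Lens height:** I took it from the TCP, since the free camera fit gave 0.099 m, which I considered unreliable.
- **Camera offset:** the two cameras differ by about 4.6 mm in x. I used averages and same-camera comparisons to cancel it.

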